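# Stage a candlestick for the catalogue photo

## Task

Dress the dark iron candlestick for an exploded-view catalogue photo: thread the brass drip ring over the candlestick's cup so it lies flat on the shoulder and let it go, then take the red candle out of the wooden rack, carry it over the glassware and hold it upright, centred about one centimetre above the mouth of the cup, touching neither the cup nor the ring. Finish while still holding the candle there, perfectly still: do not put it in or let go. Leave the candlestick standing where it is and do not knock or shift the other candles, glasses and crockery.

Things in the scene. Friction and masses are not known exactly. Their poses are not given: they have to be found in the camera images.
- candlestick: Dark iron candlestick, loose, 0.55 to 0.9 kg. Origin: centre of its underside; z up along its axis. Round foot 90 mm across and 12 mm high tapering into a stem 18 to 26 mm thick; at 64 to 70 mm height a flat round shoulder 48 mm across; on it a round cup, 29 mm outside, 24 mm inside, rising from 70 to 105 mm.
- shoulder (a point): Point on the candlestick's axis at the upper face of the shoulder (70 mm above its underside), where the drip ring's underside must rest; z up.
- cup_rim (a point): Centre of the mouth of the candlestick's cup, 105 mm above its underside; z up along the axis.
- drip_ring: Loose brass ring lying flat on the table, 56 mm outside, 37 mm hole, 12 mm high, 50 to 100 g. Origin: centre of its underside; z up along its axis. It can be gripped across its outside; it passes over the cup with 4 mm to spare all round.
- rack: Fixed pale wooden block 230 (its x) x 70 (its y) x 45 mm high; origin at the centre of its underside. Three round holes 25 mm wide and 30 mm deep, at -75, 0 and +75 mm along its x, each with a candle standing in it, at random which is where.
- red_candle: Red candle, 22 mm diameter, 140 mm tall (plus a thin 9 mm wick), 35 to 70 g, rounded shoulder in the top 10 mm. Origin: centre of its underside (foot); z up along the candle. It stands in one of the rack's holes, its foot 15 mm above the table, its top at 155 mm.
- white_candle: White candle of the same shape in another hole of the rack; to be left alone.
- green_candle: Green candle of the same shape in another hole of the rack; to be left alone.
- green_bottle: Green glass bottle, 60 mm diameter, 165 mm tall, standing between rack and candlestick; origin at the centre of its underside; leave alone.
- blue_glass: Blue tumbler, 68 mm at the rim, 125 mm tall, standing between rack and candlestick; origin at the centre of its underside; leave alone.
- amber_glass: Amber tumbler, 64 mm at the rim, 85 mm tall, further from the robot; origin at the centre of its underside; leave alone.
- mug: White mug, 84 mm at the rim, 75 mm tall, handle to its +y, further from the robot; origin at the centre of its underside; leave alone.
- bowl: Terracotta bowl, 120 mm at the rim, 45 mm tall, near the robot on its right; origin at the centre of its underside; leave alone.
There are look-alikes about, which are no part of the job. Of the things like the drip_ring, leave any that is blue, grey or turquoise; of the rest the smaller one is meant.

How it is judged:
By the outcome, as a careful person would: the job done as asked, in the order asked, and still so for the second after the job is handed in, while the arm keeps its last pose, push and grip.
It also fails if it takes over 72 s, if anything falls off the work surface, if the arm or the gripper's body presses on something with over 40 N, if the wrist force passes 120 N, or if a joint passes its speed limit or range.

## Robot

A 7-joint arm with a two-finger parallel gripper is mounted at the origin on the work surface. World frame = base frame: x ahead of the robot, y to its left, z up, the work surface at z = 0. Lengths are in mm, angles in rad, forces in N, time in s.
With the tool pointing down it reaches from about 400 to 875 mm from the base axis. Payload 4.4 kg.
Tool frame: the origin (TCP) lies midway between the tips of the shut fingers; the grasp point (between the pads) lies 19 mm behind it; z points along the fingers, y is the line along which they close (so a half turn about z gives the same grasp; the last joint's range is limited). The gripper opens to 85 mm and grips with 20 to 120 N. Pads are 22 mm wide; open, the fingers measure 114 mm over their backs; the gripper's body (76 mm by 85 mm) begins 54 mm behind the grasp point. The pads swing forward as they close: fully open they stand 13 mm farther back than shut.
Start: joints at [1.116, 0.628, 0.038, 1.517, -0.027, 0.996, -0.02], TCP at [246.429, -601.49, 231.313] pointing down, gripper open.
Joint ranges: [-3.06, 3.06], [-0.37, 2.12], [-1.25, 1.32], [0.18, 2.47], [-1.1, 4.24], [0.23, 1.98], [-2.94, 2.94]. Speed limits (rad/s): [2.57, 2.57, 3.14, 3.14, 3.14, 3.14, 3.14].

## Interface

Orientations are given as [roll, pitch, yaw] about the fixed x, y, z axes, in that order (R = Rz(yaw) Ry(pitch) Rx(roll)).
In Python, from cell import ctrl gives the robot as it stands.
- The arm moves only by the shell command python3 -m handwheel 'ROWS'. ROWS is JSON, a list of rows, each a list of 3 entries, a list of its own where there are three numbers: the turn, a rotation vector about the tool's x, y, z in degrees, then the shift along the tool's x, y, z in m, then the closure, from 0 (fully open) to 1 (shut). A call has 1 to 5 rows; each row shifts and turns the commanded pose from where the row before left it, along the tool's axes as they then stand; what a row does not reach is not made up. A row lasts 1/12 s, in which the tool goes at most 41.7 mm and 7.16 degrees, less where a joint would pass 70% of its speed; a pose out of reach is approached as far as the arm can. A call is refused whole if a number of a shift passes 0.0417 or a number of a turn 7.16, either way. A call with a gripper value outside its range is refused whole. The fingers move at their own pace and stop on an object; the grip force is fixed at half the most. Time passes only in rows, so rows that do not move let the fingers close. It gives the time, the measured TCP pose, the force, the opening and the grip force at its end, in the units of the state.
- ctrl.read_state(): the state, without advancing time (a new reading comes with each control period).
- ctrl.get_image(name): name is "scene" or "top" or "wrist"; returns a dict with "pixels" (420x560x3 uint8, red, green, blue), "fx", "fy", "cx", "cy" (pixels), "pose" (4x4, takes a point from camera to world coordinates); the wrist camera has in their place "T_tool_cam" (4x4, takes a point from camera to tool coordinates, whose origin is the TCP and whose axes are the flange's). Camera axes: x right, y up, looking along -z (the intrinsics and any distortion apply to the point x, -y, -z); pixel columns grow to the right and rows downward; lengths in mm; the calibration is good to about 2 mm. A picture is of the moment at which its call begins: read the wrist's pose just before it. There is no depth.
- ctrl.finish_job(): hands the job in; it is judged then, once.
The state is a dict: "clock": time; "qpos": joint angles; "qd": joint speeds; "tau": joint torques, N m; "eef_pos": TCP position; "tool_rot": TCP orientation; "force": force on the tool from outside, world axes, zero at the start; "torque": the same for the moment, N m; "width": finger opening in mm; "gripper_force": force on a finger pad.
Only numpy, scipy, OpenCV 4.12 (cv2) and the standard library are available. Lean on these libraries where they do the work, as an engineer would, in place of code of your own. Each camera call takes 0.05 s, during which the arm holds its last target. There are 200 camera calls.

## Working session

There is one attempt and no reset: what is moved stays moved. The work goes in short steps, Python scripts to look and compute and a shell command to move; the robot and the scene stay as the last step left them, time stands still between calls to the robot, and variables do not carry over. Pictures are saved under pics/ and viewed, at most 10 in all, crops included, and the job is handed in when it is done.

```bash
mkdir -p pics; ls
cat > h.py <<'E'
import numpy as np, cv2
from cell import ctrl
from scipy.spatial.transform import Rotation as R
def shot(n,f=None):
    im=ctrl.get_image(n)
    if f: cv2.imwrite('pics/'+f,im['pixels'][:,:,::-1])
    return im
def T_tool():
    s=ctrl.read_state(); T=np.eye(4); T[:3,:3]=R.from_euler('xyz',s['tool_rot']).as_matrix(); T[:3,3]=s['eef_pos']; return T
def ray(im,u,v,T=None):
    T=im['pose'] if T is None else T@im['T_tool_cam']
    T=np.array(T)
    d=np.array([(u-im['cx'])/im['fx'],-(v-im['cy'])/im['fy'],-1.])
    return T[:3,3],T[:3,:3]@d
def plane(im,u,v,z,T=None):
    o,d=ray(im,u,v,T); return o+d*(z-o[2])/d[2]
E
python3 - <<'E'
from h import *
s=ctrl.read_state(); print(s)
a=shot('scene','s0.png');b=shot('top','t0.png')
for i in(a,b):print({k:v for k,v in i.items() if k!='pixels'})
E
```

```text
pics
{'clock': 0.0, 'qpos': array([ 1.11621255,  0.62933239,  0.03845171,  1.51839027, -0.02696335,
        0.99628349, -0.01998099]), 'qd': array([-0.00019989, -0.00032806, -0.00069745,  0.00034991,  0.00049021,
       -0.00177834, -0.00266138]), 'tau': array([-1.06757245e-03, -5.63406086e+01,  1.22678373e+00, -1.93443471e+01,
        1.12503703e-02,  1.04643137e-02, -1.44940930e-05]), 'eef_pos': array([ 246.16313028, -600.9027137 ,  230.39105587]), 'tool_rot': array([-3.13969830e+00,  6.11385980e-05,  3.88814386e-01]), 'force': array([0.54155576, 0.31974555, 0.95348624]), 'torque': array([-0.00467682,  0.01195997,  0.0095724 ]), 'gripper_force': 0.0, 'width': 85.28521872179671}
{'fx': 402.34267985094885, 'fy': 402.34267985094885, 'cx': 276.8708561158853, 'cy': 210.0935597563041, 'pose': array([[-8.29599935e-01, -4.58734591e-01,  3.18318272e-01,
         7.54768505e+02],
       [ 5.58295883e-01, -6.90025861e-01,  4.60619168e-01,
         3.97840325e+02],
       [ 8.34589390e-03,  5.59845413e-01,  8.28555043e-01,
         7.81587456e+02],
       [ 0.00000000e+00,  0.00000000e+00,  0.00000000e+00,
         1.00000000e+00]])}
{'fx': 417.58933693836195, 'fy': 417.58933693836195, 'cx': 283.8738608955789, 'cy': 213.51868101506497, 'pose': array([[-1.81458921e-02,  9.95226132e-01, -9.58940714e-02,
         4.10944895e+02],
       [-9.99687423e-01, -1.97093315e-02, -1.53817818e-02,
         7.88680767e+00],
       [-1.71983592e-02,  9.55849810e-02,  9.95272690e-01,
         1.02121714e+03],
       [ 0.00000000e+00,  0.00000000e+00,  0.00000000e+00,
         1.00000000e+00]])}
```

View pics/s0.png

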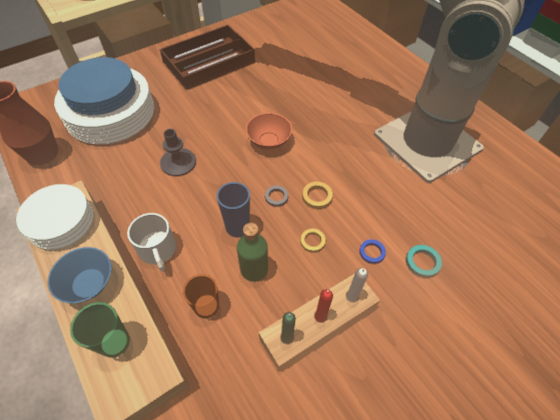

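View pics/t0.png

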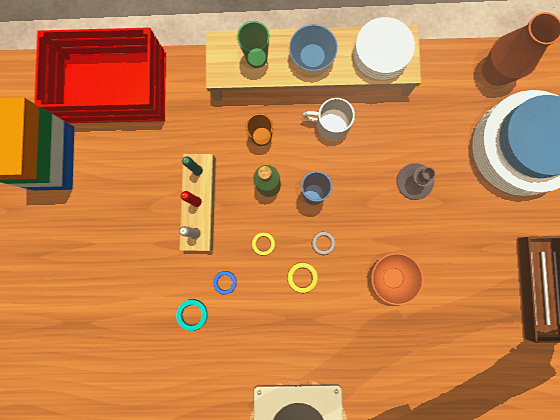

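The scene view shows two brass-coloured rings, at (313,240) and (317,195). The other rings are grey (277,195), blue (373,251) and turquoise (424,261). In the top view the brass ones are at (263,244), which is small, and (302,278), which is large. The small one at (263,244) is the drip ring. The red candle is the middle one in the rack, top view (190,198), and the candlestick is at (416,181).

Run:
```python
from h import *
a=shot('scene');b=shot('top')
A=a['pixels'];B=b['pixels']
hb=cv2.cvtColor(B,cv2.COLOR_RGB2HSV);ha=cv2.cvtColor(A,cv2.COLOR_RGB2HSV)
def blobs(m,mn=40):
    n,l,st,c=cv2.connectedComponentsWithStats(m.astype(np.uint8)); return [(c[i],st[i],l==i) for i in range(1,n) if st[i][4]>mn]
for name,im,h in(('top',b,hb),('scene',a,ha)):
    m=cv2.inRange(h,(22,120,110),(32,255,255))
    for c,st,_ in blobs(m):
        if not 150<c[1]<300 or c[0]<200: continue
        x,y,w,hh=st[:4]
        print(name,'brass',c.round(),w,hh,'pos',plane(im,c[0],c[1],8).round(1),'width',np.linalg.norm(plane(im,x,c[1],8)-plane(im,x+w,c[1],8)).round(1))
    m=cv2.inRange(h,(0,190,80),(5,255,255))|cv2.inRange(h,(174,190,80),(180,255,255))
    for c,st,_ in blobs(m): print(name,'red',c.round(1),st)
crop=lambda P,x,y,w,h,s:cv2.resize(P[y:y+h,x:x+w,::-1],None,fx=s,fy=s,interpolation=cv2.INTER_CUBIC)
c1=crop(B,180,225,160,110,4)[:, :640]
c2=crop(B,390,150,60,55,4);c3=crop(A,150,120,60,55,4);c4=crop(A,295,255,60,70,3)
out=np.zeros((600,800,3),np.uint8)
c1=crop(B,215,225,130,75,4);out[:300,:520]=c1;out[300:520,:240]=c2;out[300:520,250:490]=c3;out[300:510,500:680]=c4
out[0:180,525:765]=crop(B,175,180,60,45,4)
cv2.imwrite('pics/c.png',out)
```

```text
top brass [205. 199.] 14 96 pos [547.6 217.6   8. ] width 34.5
top brass [263. 243.] 23 22 pos [436.7  75.3   8. ] width 55.8
top brass [302. 277.] 30 30 pos [354.4 -17.6   8. ] width 72.0
top red [100.8  74.8] [   35    28   131    95 11522]
top red [190.8 198.5] [181 191  20  16 177]
scene brass [313. 240.] 23 21 pos [435.6  78.5   8. ] width 50.9
```

View pics/c.png

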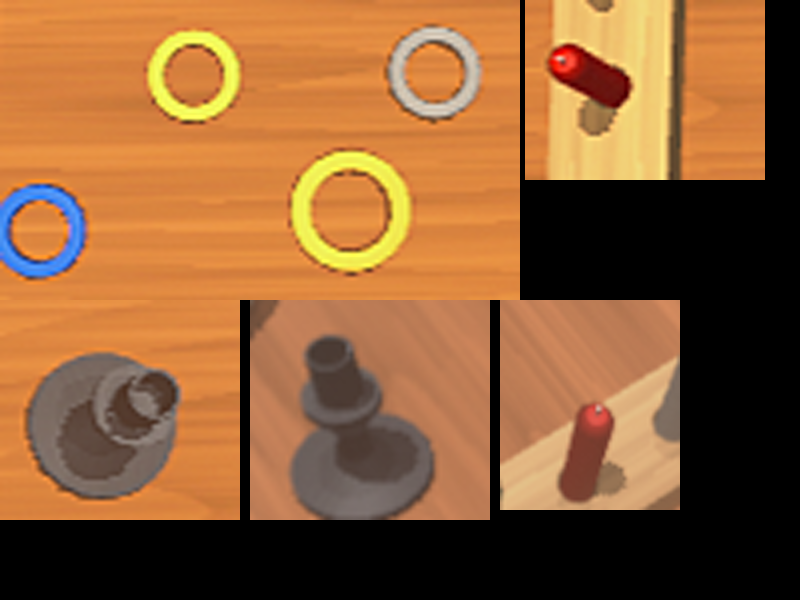

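The crop confirms it: the small brass ring (top view 263,243) measures about 56 mm across, against 72 mm for the large one at (302,277), so the small one is the drip ring. The cup mouth is at about (428.8,172.5) in the top view and (170.3,132.5) in the scene view. The red candle's tip is at (184.5,195.5) and (327.3,291).

```bash
python3 - <<'E'
from h import *
a=shot('scene');b=shot('top')
def tri(pa,pb):
    o1,d1=ray(a,*pa);o2,d2=ray(b,*pb);s=np.linalg.lstsq(np.c_[d1,-d2],o2-o1,rcond=None)[0]
    p,q=o1+s[0]*d1,o2+s[1]*d2;return ((p+q)/2).round(1),np.linalg.norm(p-q).round(1)
print('cup',tri((170.25,132.5),(428.75,172.5)),plane(b,428.75,172.5,105),plane(a,170.25,132.5,105),'foot',plane(b,415.5,181.25,11))
print('candle',tri((327.3,291),(184.5,195.5)),plane(b,184.5,195.5,157),plane(a,327.3,291,157))
E
Z='[[0,0,-7],[0,0,0],0]'
python3 -m handwheel '[[[0,0,-7],[0,0,0],0],[[0,0,-7],[0,0,0],0],[[0,0,-7],[0,0,0],0],[[0,0,-7],[0,0,0],0],[[0,0,-7],[0,0,0],0]]'
python3 -m handwheel '[[[0,0,-7],[0,0,0],0],[[0,0,-7],[0,0,0],0],[[0,0,-7],[0,0,0],0],[[0,0,-7],[0,0,0],0],[[0,0,-4.7],[0,0,0],0]]'
```

```text
cup (array([ 581.7, -298.3,  105.3]), np.float64(5.3)) [ 584.01508124 -300.07164757  105.        ] [ 579.77714687 -296.38649151  105.        ] foot [ 580.86840647 -298.48895082   11.        ]
candle (array([535.8, 229.7, 156.2]), np.float64(1.7)) [536.28482931 228.89965552 157.        ] [535.48352886 230.48847106 157.        ]
clock: 0.72
eef_pos: [246.4, -601.4, 231.2]
tool_rot: [-3.141, -0.0, 1.006]
force: [0.2, 0.1, 1.1]
width: 85.8
gripper_force: 0.0
clock: 1.13
eef_pos: [246.3, -601.5, 231.2]
tool_rot: [-3.142, -0.0, 1.576]
force: [-0.4, 0.1, 0.1]
width: 85.2
gripper_force: 0.0
```

```bash
python3 -m handwheel '[[[0,0,0],[0.02,0.038,0],0],[[0,0,0],[0.02,0.038,0],0],[[0,0,0],[0.02,0.038,0],0],[[0,0,0],[0.02,0.038,0],0],[[0,0,0],[0.02,0.038,0],0]]' >/dev/null
python3 -m handwheel '[[[0,0,0],[0.04,0,0],0],[[0,0,0],[0.04,0,0],0],[[0,0,0],[0.04,0,0],0],[[0,0,0],[0.04,0,0],0],[[0,0,0],[0.04,0,0],0]]' >/dev/null
python3 -m handwheel '[[[0,0,0],[0.04,0,0],0.1],[[0,0,0],[0.04,0,0],0.2],[[0,0,0],[0.04,0,0],0.2],[[0,0,0],[0.04,0,0],0.2],[[0,0,0],[0.04,0,0],0.2]]' >/dev/null
python3 -m handwheel '[[[0,0,0],[0.04,0,0],0.2],[[0,0,0],[0.04,0,0],0.2],[[0,0,0],[0.04,0,0],0.2],[[0,0,0],[0.03,0,0],0.2],[[0,0,0],[0.027,0,0],0.2]]'
python3 -m handwheel '[[[0,0,0],[0,0,0],0.2],[[0,0,0],[0,0,0],0.2]]'
cat >> h.py <<'E'
def blobs(m,mn=40):
    n,l,st,c=cv2.connectedComponentsWithStats(m.astype(np.uint8)); return [(c[i],st[i],l==i) for i in range(1,n) if st[i][4]>mn]
E
python3 - <<'E'
from h import *
T=T_tool(); w=shot('wrist','w0.png')
print(T.round(3),w['T_tool_cam'],w['fx'],w['cx'],w['cy'])
h=cv2.cvtColor(w['pixels'],cv2.COLOR_RGB2HSV)
for c,st,m in blobs(cv2.inRange(h,(20,100,90),(34,255,255)),300):
    cs,_=cv2.findContours(m.astype(np.uint8),0,1);e=cv2.fitEllipse(max(cs,key=len));print(e,plane(w,*e[0],12,T).round(1),plane(w,*e[0],8,T).round(1))
E
```

```text
clock: 2.8
eef_pos: [430.9, 75.1, 231.7]
tool_rot: [3.141, -0.0, 1.573]
force: [-0.6, -1.1, 0.4]
width: 67.8
gripper_force: 0.0
clock: 2.97
eef_pos: [431.1, 74.0, 231.5]
tool_rot: [3.141, -0.0, 1.574]
force: [0.7, -0.2, -0.6]
width: 68.4
gripper_force: 0.0
[[-3.00000e-03  1.00000e+00  1.00000e-03  4.31069e+02]
 [ 1.00000e+00  3.00000e-03  0.00000e+00  7.39880e+01]
 [ 0.00000e+00  1.00000e-03 -1.00000e+00  2.31494e+02]
 [ 0.00000e+00  0.00000e+00  0.00000e+00  1.00000e+00]] [[ 7.98102576e-04  9.53415837e-01  3.01658093e-01  7.78845408e+01]
 [ 9.99999634e-01 -6.67618039e-04 -5.35655023e-04 -1.76539631e-01]
 [-3.09309597e-04  3.01658410e-01 -9.53416020e-01 -1.41737733e+02]
 [ 0.00000000e+00  0.00000000e+00  0.00000000e+00  1.00000000e+00]] 309.17957377789037 282.1472774765207 215.0150446708185
((394.8280029296875, 52.16861343383789), (28.030778884887695, 229.8511505126953), 94.78020477294922) [549.  217.6  12. ] [550.3 218.3   8. ]
((365.1764221191406, 63.61204147338867), (10.098061561584473, 177.74546813964844), 91.10765075683594) [518.7 206.5  12. ] [519.7 207.1   8. ]
((286.92095947265625, 184.56048583984375), (39.954769134521484, 42.587257385253906), 59.260398864746094) [436.8  75.6  12. ] [436.9  74.8   8. ]
((221.66017150878906, 254.45687866210938), (46.47880554199219, 51.619232177734375), 114.17744445800781) [354.3 -15.5  12. ] [353.5 -17.3   8. ]
```

View pics/w0.png

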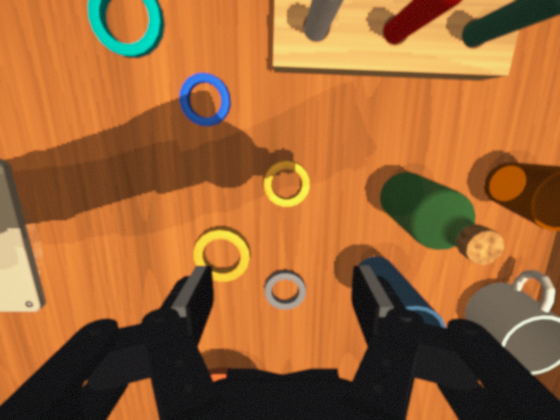

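The wrist view shows the small brass ring at (287,184.5), which gives (436.9,75.3) and agrees with the top camera. The fingers straddle its line, so I'm going down.

```bash
python3 -m handwheel '[[[0,0,0],[0.001,0.006,0.04],0.2],[[0,0,0],[0,0,0.04],0.2],[[0,0,0],[0,0,0.04],0.2],[[0,0,0],[0,0,0.04],0.2],[[0,0,0],[0,0,0.03],0.2]]' >/dev/null
python3 -m handwheel '[[[0,0,0],[0,0,0.01],0.2],[[0,0,0],[0,0,0.01],0.2],[[0,0,0],[0,0,0.004],0.2],[[0,0,0],[0,0,0.004],0.2],[[0,0,0],[0,0,0],0.2]]'
python3 - <<'E'
from h import *
T=T_tool(); w=shot('wrist','w1.png');h=cv2.cvtColor(w['pixels'],cv2.COLOR_RGB2HSV)
for c,st,m in blobs(cv2.inRange(h,(20,100,90),(34,255,255)),300):print(c,st,plane(w,*c,10,T).round(1))
E
```

```text
clock: 3.85
eef_pos: [436.9, 71.4, 12.7]
tool_rot: [-3.14, 0.001, 1.568]
force: [0.5, -0.0, -0.2]
width: 68.7
gripper_force: 0.0
[296.45672192 301.87108656] [270 293  52  19 543] [444.5  54.5  10. ]
```

View pics/w1.png

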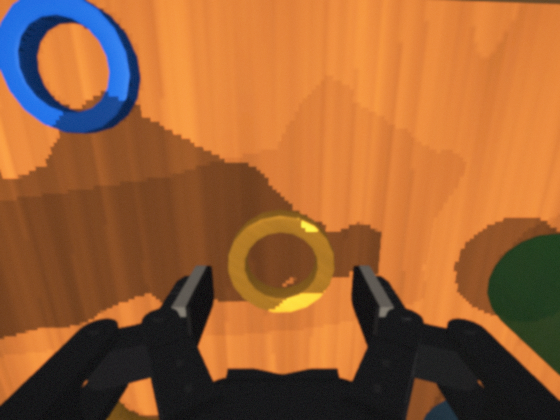

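Run:
```python
from h import *
T=T_tool(); print(T[:3,3]);w=shot('wrist')
for p in((229,262),(333,262),(281,212)):print(plane(w,*p,12,T).round(1))
```

```text
[437.04863229  71.64173359  13.20172038]
[409.9  79.2  12. ]
[462.9  79.2  12. ]
[436.5 105.8  12. ]
```

```bash
python3 -m handwheel '[[[0,0,0],[0.005,0,0],0.2],[[0,0,0],[0,0,0.005],0.2],[[0,0,0],[0,0,0.004],0.2],[[0,0,0],[0,0,0.003],0.2],[[0,0,0],[0,0,0],0.2]]'
python3 -m handwheel '[[[0,0,0],[0,0,0.002],0.2],[[0,0,0],[0,0,0.002],0.2],[[0,0,0],[0,0,0],0.2]]'
```

```text
clock: 4.37
eef_pos: [437.2, 78.5, 1.6]
tool_rot: [3.141, 0.0, 1.57]
force: [-0.3, -0.8, -0.2]
width: 68.3
gripper_force: 0.0
clock: 4.62
eef_pos: [437.1, 78.5, -2.4]
tool_rot: [3.142, 0.0, 1.57]
force: [-0.9, -0.0, 0.2]
width: 68.3
gripper_force: 0.0
```

Run:
```python
from h import *
s=ctrl.read_state();print(s['eef_pos'],s['force'],s['width']);shot('wrist','w2.png')
```

```text
[437.12143267  78.46127798  -2.43159199] [-0.86568385 -0.04102919  0.16174982] 68.28230623374476
```

View pics/w2.png

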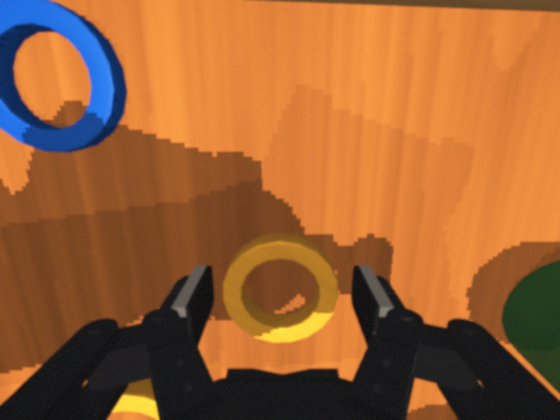

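The wrist view shows the ring between the fingers, with its outer edge spanning columns 223–338, its far edge at row 235, and the finger tips near row 268.

Run:
```python
from h import *
T=T_tool(); w=shot('wrist')
for p in((223,288),(338,288),(281,235)):print(plane(w,*p,12,T).round(1))
K=np.linalg.inv(w['T_tool_cam'])
for z in(0,-5,-10,-15):
  for y in(-34,34):
    c=K@[0,y,z,1];print(z,y,w['cx']-w['fx']*c[0]/c[2],w['cy']+w['fy']*c[1]/c[2])
```

```text
[409.4  80.3  12. ]
[463.1  80.3  12. ]
[436.5 106.8  12. ]
0 -34 216.0132891389663 276.3733326207206
0 34 348.54991265552104 276.4478844237367
-5 -34 213.9671187391053 281.3058051079803
-5 34 350.6100940223663 281.38150329458347
-10 -34 211.79008633234798 286.553731894006
-10 34 352.8020013976157 286.63057299480977
-15 -34 209.46922337910758 292.1483747763077
-15 34 355.13868566242365 292.2263471191628
```

```bash
python3 -m handwheel '[[[0,0,0],[0,0,0.003],0.2],[[0,0,0],[0,0,0],0.3],[[0,0,0],[0,0,0],0.4],[[0,0,0],[0,0,0],0.6],[[0,0,0],[0,0,0],1]]'
python3 -m handwheel '[[[0,0,0],[0,0,0],1],[[0,0,0],[0,0,0],1],[[0,0,0],[0,0,0],1]]'
python3 -m handwheel '[[[0,0,0],[0,0,-0.01],1],[[0,0,0],[0,0,-0.02],1],[[0,0,0],[0,0,-0.03],1],[[0,0,0],[0,0,-0.04],1],[[0,0,0],[0,0,0],1]]'
```

```text
clock: 5.13
eef_pos: [437.0, 78.4, -3.7]
tool_rot: [3.14, 0.001, 1.571]
force: [-3.4, -0.4, 22.3]
width: 54.0
gripper_force: 64.4
clock: 5.38
eef_pos: [437.0, 78.4, -3.7]
tool_rot: [3.14, 0.001, 1.571]
force: [-2.6, -0.7, 23.1]
width: 54.2
gripper_force: 64.4
clock: 5.8
eef_pos: [439.6, 79.8, 99.5]
tool_rot: [3.134, -0.003, 1.57]
force: [1.3, 0.2, -0.1]
width: 53.9
gripper_force: 63.2
```

```bash
python3 -m handwheel '[[[0,0,0],[0,0,-0.04],1],[[0,0,0],[0,0,-0.04],1],[[0,0,0],[-0.02,0,-0.04],1],[[0,0,0],[-0.038,0,-0.016],1],[[0,0,0],[-0.04,0,0],1]]' >/dev/null
python3 -m handwheel '[[[0,0,0],[-0.04,0.01,0],1],[[0,0,0],[-0.04,0.02,0],1],[[0,0,0],[-0.04,0.03,0],1],[[0,0,0],[-0.04,0.03,0],1],[[0,0,0],[-0.04,0.03,0],1]]' >/dev/null
python3 -m handwheel '[[[0,0,0],[-0.04,0.02,0],1],[[0,0,0],[-0.04,0,0],1],[[0,0,0],[0,0,0],1],[[0,0,0],[0,0,0],1],[[0,0,0],[0,0,0],1]]'
python3 - <<'E'
from h import *
print(T_tool()[:3,3])
shot('wrist','w3.png')
E
```

```text
clock: 7.05
eef_pos: [558.6, -272.0, 227.3]
tool_rot: [-3.14, -0.001, 1.57]
force: [-0.4, 0.1, -0.6]
width: 54.0
gripper_force: 63.9
[ 558.55134131 -272.03130192  227.28857227]
```

View pics/w3.png

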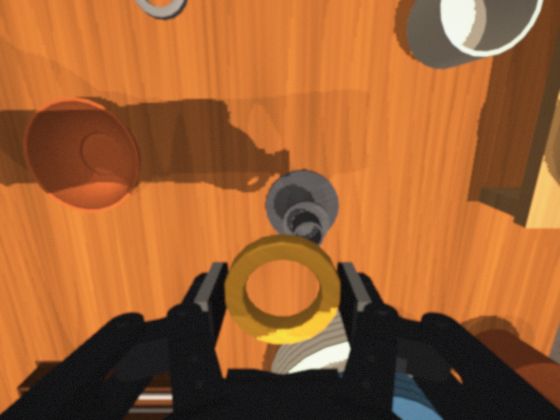

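The ring is held level between the pads, centre about (283,289). The candlestick is just beyond it, with its cup mouth near (307,232). I'm moving over it and measuring there.

```bash
python3 -m handwheel '[[[0,0,0],[-0.013,0.012,0],1],[[0,0,0],[-0.013,0.012,0],1],[[0,0,0],[0,0,0],1],[[0,0,0],[0,0,0],1]]'
python3 - <<'E'
from h import *
T=T_tool();print(T[:3,3])
w=shot('wrist');P=w['pixels'];h=cv2.cvtColor(P,cv2.COLOR_RGB2HSV)
m=cv2.inRange(h,(0,0,0),(180,90,200));m[255:]=0;m[:100]=0;m[:,:200]=0;m[:,360:]=0
for c,st,k in blobs(m,200):
    print(c,st); x,y,ww,hh=st[:4]
    cs,_=cv2.findContours(k.astype(np.uint8),0,1);e=cv2.fitEllipse(max(cs,key=len));print(e,plane(w,*e[0],10,T).round(1))
cv2.imwrite('pics/w4.png',np.hstack([cv2.resize(P[150:250,230:330,::-1],(400,400),interpolation=cv2.INTER_CUBIC),cv2.resize(cv2.cvtColor(m[150:250,230:330],8),(400,400))]))
E
```

```text
clock: 7.43
eef_pos: [583.4, -297.4, 227.9]
tool_rot: [-3.141, -0.001, 1.572]
force: [-0.4, 0.8, -1.0]
width: 54.0
gripper_force: 63.9
[ 583.44321984 -297.40451076  227.87497538]
[281.0430599  184.92831369] [ 245  149   73   75 4157]
((281.045166015625, 184.98939514160156), (71.48338317871094, 72.42644500732422), 171.0890655517578) [ 582.1 -295.9   10. ]
```

View pics/w4.png

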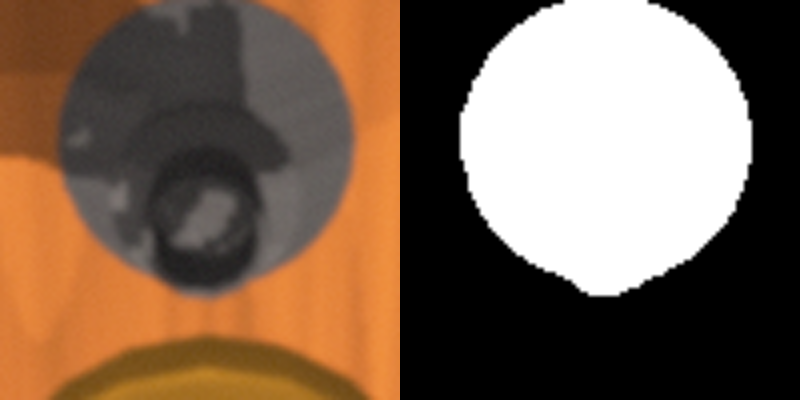

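The crop shows the round foot as a clean disc, centre about (281,185). The cup's near rim edge is at about (281,224).

Run:
```python
from h import *
T=T_tool();w=shot('wrist')
print(T[:3,3],plane(w,281.3,224.2,105,T)+[0,14.5,0],plane(w,281,184.7,5,T))
# ring far and near edges in hand, top plane at TCP+15.7
z=T[2,3]+15.7
print(plane(w,281.5,234.5,z,T),plane(w,225,288,z,T),plane(w,341,288,z,T))
```

```text
[ 583.07317361 -296.85724204  227.93734159] [ 582.23496194 -296.84338307  105.        ] [ 581.55262459 -296.02120581    5.        ]
[ 582.64651059 -267.79143253  243.63734159] [ 556.59198014 -294.31602684  243.63734159] [ 610.19407516 -294.16014746  243.63734159]
```

```bash
python3 -m handwheel '[[[0,0,0],[-0.001,-0.001,0.03],1],[[0,0,0],[0,0,0.03],1],[[0,0,0],[0,0,0.03],1],[[0,0,0],[0,0,0.024],1],[[0,0,0],[0,0,0],1]]'
python3 -m handwheel '[[[0,0,0],[0,0,0],1],[[0,0,0],[0,0,0],1]]'
python3 - <<'E'
from h import *
T=T_tool();print(T[:3,3],T[:3,2])
w=shot('wrist');P=w['pixels']
t=shot('top')['pixels'];s=shot('scene')['pixels']
out=np.zeros((600,800,3),np.uint8)
r=lambda P,x,y,ww,hh,f:cv2.resize(P[y:y+hh,x:x+ww,::-1],None,fx=f,fy=f,interpolation=cv2.INTER_CUBIC)
out[:360,:400]=r(P,182,170,200,180,2);out[:360,400:]=r(s,130,90,100,90,4);out[360:,:400]=r(t,360,150,100,60,4)
cv2.imwrite('pics/w5.png',out)
E
```

```text
clock: 7.95
eef_pos: [578.1, -297.8, 109.1]
tool_rot: [-3.132, -0.003, 1.572]
force: [-0.9, -0.8, -1.5]
width: 54.0
gripper_force: 63.8
clock: 8.12
eef_pos: [583.3, -299.1, 115.8]
tool_rot: [3.139, 0.0, 1.571]
force: [-0.4, -0.1, -0.2]
width: 53.5
gripper_force: 63.9
[ 583.33962612 -299.12342088  115.75399224] [ 2.37834753e-03 -3.06046440e-04 -9.99997125e-01]
```

View pics/w5.png

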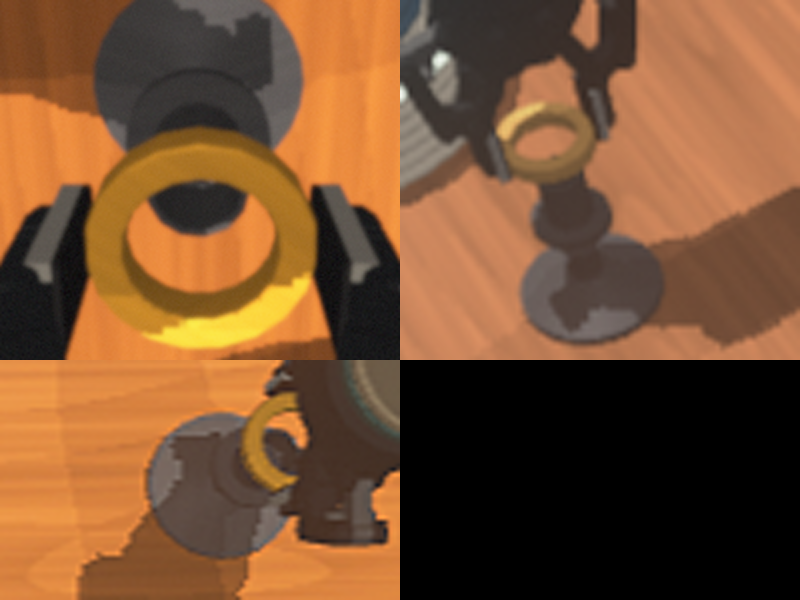

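The ring is now just above the cup. In the wrist view its hole spans columns 245–321 and the cup's near edge is at about (282,287.5), inside the hole and slightly off-centre.

Run:
```python
from h import *
T=T_tool();w=shot('wrist')
t=T[:3,3];print(t)
print('cup',plane(w,282,287.5,105,T)+[0,14.5,0], plane(w,257,275,105,T),plane(w,305.5,275,105,T))
for dz in(15.7,11):
  z=t[2]+dz
  print('ring',plane(w,225,285,z,T),plane(w,341,285,z,T),'far',plane(w,282,234,z,T),'holefar',plane(w,282,260,z,T),'outer near (bottom)',plane(w,282,344,z,T),'holenear',plane(w,282,317,z,T))
```

```text
[ 583.42329756 -299.86559885  116.09393387]
cup [ 583.30937246 -298.43607352  105.        ] [ 569.5008262  -305.08874446  105.        ] [ 596.29189926 -305.1248073   105.        ]
ring [ 556.99347606 -295.60260728  131.79393387] [ 610.41729928 -295.68184452  131.79393387] far [ 583.21733875 -270.50578263  131.79393387] holefar [ 583.22155974 -282.97478241  131.79393387] outer near (bottom) [ 583.2369746  -328.51096393  131.79393387] holenear [ 583.23169549 -312.91624023  131.79393387]
ring [ 556.0290261  -298.35714812  127.09393387] [ 611.44665729 -298.43934253  127.09393387] far [ 583.2315785  -272.32369546  127.09393387] holefar [ 583.23595703 -285.25804551  127.09393387] outer near (bottom) [ 583.25194718 -332.49366366  127.09393387] holenear [ 583.24647105 -316.31693585  127.09393387]
```

```bash
python3 -m handwheel '[[[0,0,0],[0.005,0,0],1],[[0,0,0],[0,0,0],1],[[0,0,0],[0,0,0.005],1],[[0,0,0],[0,0,0.004],1],[[0,0,0],[0,0,0],1]]'
python3 - <<'E'
from h import *
T=T_tool();t=T[:3,3];w=shot('wrist');K=np.linalg.inv(w['T_tool_cam']);print(t)
P=w['pixels'];v=P[200:350,281:285].mean(1).astype(int)
print([(200+i,*v[i]) for i in range(0,150,3)])
def pr(p):
    c=K@np.linalg.inv(T)@[*p,1];return (w['cx']-w['fx']*c[0]/c[2],w['cy']+w['fy']*c[1]/c[2])
print('pred cup near',pr((582.7,-297.5-14.5,105)),'far',pr((582.7,-297.5+14.5,105)))
E
```

```text
clock: 8.73
eef_pos: [581.3, -294.8, 103.7]
tool_rot: [-3.14, -0.0, 1.57]
force: [-0.4, 0.0, -1.2]
width: 53.9
gripper_force: 63.9
[ 581.33373984 -294.788084    103.65852133]
[(200, np.int64(69), np.int64(65), np.int64(65)), (203, np.int64(67), np.int64(64), np.int64(63)), (206, np.int64(65), np.int64(62), np.int64(62)), (209, np.int64(67), np.int64(64), np.int64(64)), (212, np.int64(68), np.int64(66), np.int64(65)), (215, np.int64(57), np.int64(54), np.int64(54)), (218, np.int64(48), np.int64(44), np.int64(44)), (221, np.int64(56), np.int64(53), np.int64(53)), (224, np.int64(56), np.int64(52), np.int64(51)), (227, np.int64(57), np.int64(55), np.int64(53)), (230, np.int64(58), np.int64(55), np.int64(55)), (233, np.int64(90), np.int64(69), np.int64(44)), (236, np.int64(122), np.int64(83), np.int64(27)), (239, np.int64(128), np.int64(87), np.int64(27)), (242, np.int64(180), np.int64(123), np.int64(40)), (245, np.int64(187), np.int64(127), np.int64(38)), (248, np.int64(175), np.int64(118), np.int64(36)), (251, np.int64(173), np.int64(117), np.int64(37)), (254, np.int64(170), np.int64(11
[... 1011 characters left out ...]
7, np.int64(132), np.int64(86), np.int64(31)), (320, np.int64(121), np.int64(81), np.int64(27)), (323, np.int64(126), np.int64(85), np.int64(28)), (326, np.int64(134), np.int64(91), np.int64(30)), (329, np.int64(226), np.int64(183), np.int64(56)), (332, np.int64(252), np.int64(227), np.int64(71)), (335, np.int64(252), np.int64(232), np.int64(71)), (338, np.int64(252), np.int64(228), np.int64(70)), (341, np.int64(252), np.int64(225), np.int64(68)), (344, np.int64(238), np.int64(164), np.int64(62)), (347, np.int64(226), np.int64(130), np.int64(61))]
pred cup near (np.float64(284.86474051850274), np.float64(306.9241207808901)) far (np.float64(285.03921902541293), np.float64(256.55740989281287))
```

```bash
python3 -m handwheel '[[[0,0,0],[0.002,0.001,0],1],[[0,0,0],[0,0,0],1]]'
python3 - <<'E'
from h import *
T=T_tool();t=T[:3,3];w=shot('wrist');print(t)
P=w['pixels'].astype(int);sat=P.max(2)-P.min(2)
f=lambda a:[(i,a[i]) for i in range(len(a))]
v=(sat[200:350,281:285].mean(1)).astype(int);print('col',[(200+i,int(v[i])) for i in range(90,135,1)])
for r in(280,292):
  v=P[r-1:r+2,:,:].mean(0).astype(int);print(r,[(i,*map(int,v[i][[0,2]])) for i in list(range(236,264,1))+list(range(300,330,1))])
E
```

```text
clock: 8.95
eef_pos: [583.5, -292.3, 104.9]
tool_rot: [3.141, -0.0, 1.571]
force: [0.7, 0.6, -1.1]
width: 54.0
gripper_force: 63.9
[ 583.49584236 -292.27298032  104.87223549]
col [(290, 3), (291, 3), (292, 3), (293, 4), (294, 2), (295, 4), (296, 2), (297, 3), (298, 3), (299, 3), (300, 2), (301, 2), (302, 2), (303, 2), (304, 3), (305, 4), (306, 6), (307, 8), (308, 19), (309, 60), (310, 118), (311, 156), (312, 165), (313, 164), (314, 162), (315, 146), (316, 120), (317, 100), (318, 94), (319, 94), (320, 94), (321, 94), (322, 95), (323, 97), (324, 99), (325, 100), (326, 102), (327, 112), (328, 136), (329, 168), (330, 178), (331, 179), (332, 183), (333, 186), (334, 183)]
280 [(236, 175, 36), (237, 174, 35), (238, 175, 37), (239, 174, 35), (240, 174, 36), (241, 175, 36), (242, 173, 36), (243, 172, 35), (244, 170, 35), (245, 166, 36), (246, 176, 42), (247, 202, 50), (248, 222, 56), (249, 229, 61), (250, 226, 62), (251, 211, 61), (252, 175, 58), (253, 121, 55), (254, 75, 51), (255, 59, 52), (256, 57, 52), (257, 52, 49), (258, 47, 45), (259, 40, 38), (260, 36, 36), (261, 35, 33), (262, 34, 34
[... 709 characters left out ...]
 231, 63), (250, 232, 61), (251, 231, 62), (252, 226, 61), (253, 202, 59), (254, 147, 57), (255, 92, 53), (256, 62, 51), (257, 52, 49), (258, 45, 43), (259, 40, 38), (260, 37, 36), (261, 36, 34), (262, 34, 33), (263, 36, 35), (300, 44, 42), (301, 53, 50), (302, 63, 57), (303, 72, 62), (304, 95, 63), (305, 147, 62), (306, 205, 63), (307, 233, 65), (308, 240, 64), (309, 240, 64), (310, 239, 65), (311, 238, 63), (312, 237, 66), (313, 236, 63), (314, 234, 63), (315, 233, 61), (316, 227, 59), (317, 205, 51), (318, 162, 40), (319, 128, 29), (320, 123, 29), (321, 138, 31), (322, 156, 32), (323, 171, 36), (324, 174, 37), (325, 173, 35), (326, 174, 35), (327, 173, 36), (328, 172, 37), (329, 171, 35)]
```

```bash
python3 -m handwheel '[[[0,0,0],[0,-0.001,0],1],[[0,0,0],[0,0,0],1],[[0,0,0],[0,0,0.002],1],[[0,0,0],[0,0,0.002],1],[[0,0,0],[0,0,0.002],1]]'
python3 -m handwheel '[[[0,0,0],[0,0,0.002],1],[[0,0,0],[0,0,0.002],1],[[0,0,0],[0,0,0.002],1],[[0,0,0],[0,0,0.002],1],[[0,0,0],[0,0,0],1]]'
```

```text
clock: 9.42
eef_pos: [582.1, -292.9, 98.7]
tool_rot: [-3.142, 0.0, 1.57]
force: [0.0, -0.3, -0.7]
width: 54.1
gripper_force: 63.9
clock: 9.83
eef_pos: [581.9, -292.7, 90.3]
tool_rot: [-3.141, -0.0, 1.57]
force: [0.1, 0.4, -0.2]
width: 54.0
gripper_force: 63.9
```

Threading cleanly. Continuing down.

```bash
python3 -m handwheel '[[[0,0,0],[0,0,0.003],1],[[0,0,0],[0,0,0.003],1],[[0,0,0],[0,0,0.003],1],[[0,0,0],[0,0,0.003],1],[[0,0,0],[0,0,0.003],1]]'
python3 -m handwheel '[[[0,0,0],[0,0,0.002],1],[[0,0,0],[0,0,0.002],1],[[0,0,0],[0,0,0.001],1],[[0,0,0],[0,0,0.001],1],[[0,0,0],[0,0,0],1]]'
```

```text
clock: 10.25
eef_pos: [582.1, -292.8, 75.5]
tool_rot: [-3.141, 0.0, 1.57]
force: [0.4, 0.7, -0.7]
width: 54.0
gripper_force: 63.9
clock: 10.67
eef_pos: [582.1, -292.8, 69.7]
tool_rot: [-3.141, 0.0, 1.57]
force: [-0.7, 0.0, -0.9]
width: 54.0
gripper_force: 63.9
```

```bash
python3 -m handwheel '[[[0,0,0],[0,0,0.001],1],[[0,0,0],[0,0,0.001],1],[[0,0,0],[0,0,0],1]]'
python3 -m handwheel '[[[0,0,0],[0,0,0.001],1],[[0,0,0],[0,0,0],1]]'
python3 -m handwheel '[[[0,0,0],[0,0,0.001],1],[[0,0,0],[0,0,0],1]]'
```

```text
clock: 10.92
eef_pos: [582.1, -292.8, 67.8]
tool_rot: [-3.141, 0.0, 1.57]
force: [0.1, 0.1, -1.7]
width: 54.1
gripper_force: 63.9
clock: 11.08
eef_pos: [582.1, -292.8, 66.8]
tool_rot: [-3.141, 0.0, 1.57]
force: [0.8, -0.8, -0.7]
width: 54.0
gripper_force: 63.9
clock: 11.25
eef_pos: [582.3, -292.8, 66.4]
tool_rot: [3.142, 0.0, 1.57]
force: [-1.2, 0.1, 3.1]
width: 53.9
gripper_force: 64.1
```

```bash
python3 -m handwheel '[[[0,0,0],[0,0,0],0.33],[[0,0,0],[0,0,0],0.3],[[0,0,0],[0,0,0],0.25],[[0,0,0],[0,0,0],0.15],[[0,0,0],[0,0,0],0.15]]'
python3 -m handwheel '[[[0,0,0],[0,0,-0.01],0.15],[[0,0,0],[0,0,-0.02],0.15],[[0,0,0],[0,0,-0.03],0.15],[[0,0,0],[0,0,-0.04],0.15],[[0,0,0],[0,0,-0.04],0.15]]'
python3 -m handwheel '[[[0,0,0],[0,0,-0.03],0.15],[[0,0,0],[0,0,0],0.15],[[0,0,0],[0,0,0],0.15],[[0,0,0],[0,0,0],0.15]]'
python3 - <<'E'
from h import *
T=T_tool();w=shot('wrist','w6.png');print(T[:3,3])
h=cv2.cvtColor(w['pixels'],cv2.COLOR_RGB2HSV)
for c,st,k in blobs(cv2.inRange(h,(18,150,80),(34,255,255)),100):print(c,st,plane(w,*c,80,T))
m=cv2.inRange(h,(0,0,0),(180,90,200));m[270:]=0;m[:100]=0;m[:,:200]=0;m[:,360:]=0
for c,st,k in blobs(m,200):print(c,st)
b=shot('top','t6.png');a=shot('scene','s6.png')
for im in(a,b):
  h=cv2.cvtColor(im['pixels'],cv2.COLOR_RGB2HSV)
  for c,st,k in blobs(cv2.inRange(h,(18,120,80),(34,255,255)),60):
    print(c.round(1),st,plane(im,*c,78))
r=lambda P,x,y,ww,hh,f:cv2.resize(P[y:y+hh,x:x+ww,::-1],None,fx=f,fy=f,interpolation=cv2.INTER_CUBIC)
out=np.zeros((600,800,3),np.uint8);out[:,:400]=cv2.resize(r(w['pixels'],215,130,120,150,4),(400,500))[:500].repeat(1,0) if 0 else np.vstack([r(w['pixels'],230,140,100,120,4),np.zeros((120,400,3),np.uint8)])
out[:400,400:]=r(a['pixels'],130,100,100,100,4)
cv2.imwrite('pics/w7.png',out)
E
```

```text
clock: 11.67
eef_pos: [582.2, -292.8, 65.8]
tool_rot: [-3.142, 0.0, 1.57]
force: [0.2, 0.5, -0.3]
width: 72.9
gripper_force: 0.0
clock: 12.08
eef_pos: [581.6, -292.4, 207.5]
tool_rot: [-3.14, -0.001, 1.571]
force: [0.3, -0.8, 0.8]
width: 72.4
gripper_force: 0.0
clock: 12.42
eef_pos: [581.7, -292.9, 235.9]
tool_rot: [-3.141, 0.001, 1.57]
force: [-0.2, -0.6, -0.4]
width: 72.3
gripper_force: 0.0
[ 581.69841665 -292.87863277  235.94344183]
[282.64790076 199.0639313 ] [ 255  174   56   54 1048] [ 582.07470392 -292.63920386   80.        ]
[282.44924012 172.0449848 ] [ 247  152   72   56 1645]
[282.67409471 203.909935  ] [ 266  185   34   40 1077]
[317.2 193.9] [303 182  29  24 297] [387.94360633  19.96434499  78.        ]
[345.2  37.4] [328  27  34  27 481] [ 916.16468363 -129.85198637   78.        ]
[414.8  34.9] [408  26  12  28 106] [ 917.90424882 -293.3503066    78.        ]
[249.3  61.3] [ 206   29  138   59 3351] [863.62099101  97.35468189  78.        ]
[341.3  68.5] [326  55  33  24 366] [ 840.31389168 -118.16407015   78.        ]
[411.8  70.5] [396  54  25  29 349] [ 831.17424085 -282.14097824   78.        ]
[ 10.7 134.7] [   0   97   24   78 1701] [699.61630334 657.92512105  78.        ]
[197.2 203.9] [ 180  154   33   97 1801] [527.69577108 219.97744193  78.        ]
[422.6 176.1] [412 164  25  24 197] [ 581.11069714 -294.72735457   78.        ]
[302.5 277.4] [288 263  30  30 397] [357.65308237 -16.53431891  78.        ]
```

View pics/w7.png

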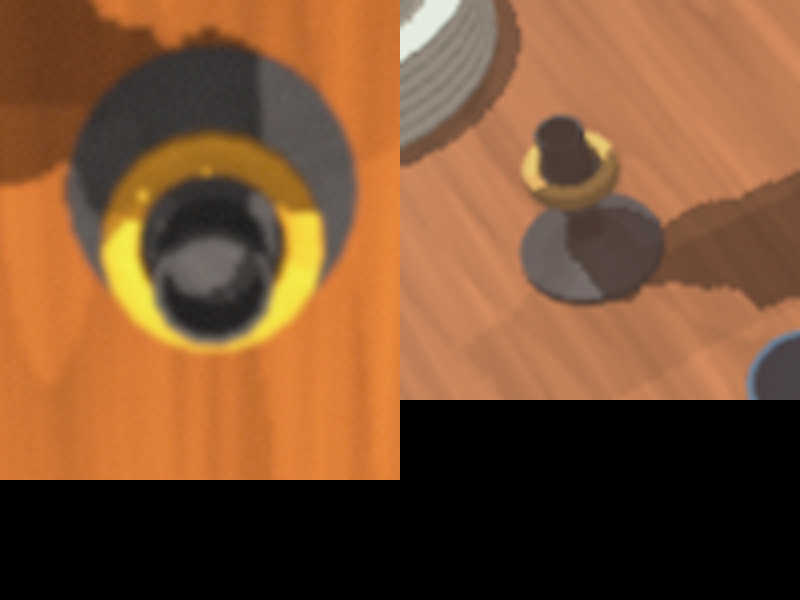

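The picture shows the ring lying flat on the shoulder around the cup, with the gripper free and the candlestick upright. The cup's near rim edge is at wrist pixel (283.5,225.5). Next is the candle.

```bash
python3 - <<'E'
from h import *
T=T_tool();w=shot('wrist');print(T[:3,3],plane(w,283.5,225.5,105,T)+[0,14.5,0])
E
python3 -m handwheel '[[[0,0,0],[0.02,0,-0.02],0.1],[[0,0,0],[0.04,-0.01,0],0],[[0,0,0],[0.04,-0.01,0],0],[[0,0,0],[0.04,-0.01,0],0],[[0,0,0],[0.04,-0.01,0],0]]' >/dev/null
python3 -m handwheel '[[[0,0,0],[0.04,-0.006,0],0],[[0,0,0],[0.04,0,0],0],[[0,0,0],[0.04,0,0],0],[[0,0,0],[0.04,0,0],0],[[0,0,0],[0.04,0,0],0]]' >/dev/null
python3 -m handwheel '[[[0,0,0],[0.04,0,0],0],[[0,0,0],[0.04,0,0],0],[[0,0,0],[0.03,0,0],0],[[0,0,0],[0.01,0,0],0],[[0,0,0],[0,0,0],0]]' >/dev/null
python3 -m handwheel '[[[0,0,0],[0,0,0],0],[[0,0,0],[0,0,0],0],[[0,0,0],[0,0,0],0]]'
python3 - <<'E'
from h import *
T=T_tool();w=shot('wrist','w8.png');print(T[:3,3])
h=cv2.cvtColor(w['pixels'],cv2.COLOR_RGB2HSV)
m=cv2.inRange(h,(0,170,50),(5,255,255))|cv2.inRange(h,(174,170,50),(180,255,255))
for c,st,k in blobs(m,100):
    print(c,st);y=np.where(k.any(1))[0]
    for r in y[::6]: xs=np.where(k[r])[0];print(r,xs.min(),xs.max())
m=cv2.inRange(h,(14,60,150),(28,180,255))
for c,st,k in blobs(m,1500):print('wood?',c,st)
E
```

```text
[ 581.28066062 -292.68782708  234.43886708] [ 582.17983182 -296.21566438  105.        ]
clock: 14.12
eef_pos: [536.9, 204.6, 255.4]
tool_rot: [-3.141, 0.002, 1.567]
force: [0.3, -0.0, 0.4]
width: 85.5
gripper_force: 0.0
[536.88218013 204.56360352 255.38187744]
[514.02719239  41.05044188] [ 463    0   97   82 7355]
0 475 559
6 475 559
12 474 559
18 473 559
24 472 559
30 471 559
36 470 559
42 469 559
48 468 559
54 467 559
60 466 559
66 465 559
72 464 559
78 464 559
[282.65871833 173.50223547] [272 154  23  40 671]
154 281 285
160 275 290
166 274 291
172 273 292
178 272 293
184 273 293
190 276 289
wood? [300.07517974 154.90950297] [ 180  130  209   68 6398]
wood? [534.16939796 275.99568742] [ 498  196   62  154 5797]
```

```bash
python3 -m handwheel '[[[0,0,0],[0.025,0,0],0],[[0,0,0],[0,0,0.02],0],[[0,0,0],[0,0,0.03],0],[[0,0,0],[0,0,0.02],0],[[0,0,0],[0,0,0],0]]'
python3 -m handwheel '[[[0,0,0],[0,0,0],0],[[0,0,0],[0,0,0],0]]'
python3 - <<'E'
from h import *
T=T_tool();w=shot('wrist','w9.png');print(T[:3,3])
h=cv2.cvtColor(w['pixels'],cv2.COLOR_RGB2HSV)
m=cv2.inRange(h,(0,150,40),(6,255,255))|cv2.inRange(h,(172,150,40),(180,255,255))
K=np.linalg.inv(w['T_tool_cam'])
def pr(p):
    c=K@np.linalg.inv(T)@[*p,1];return np.round((w['cx']-w['fx']*c[0]/c[2],w['cy']+w['fy']*c[1]/c[2]),1)
for c,st,k in blobs(m,100):
    if st[0]>400: continue
    print(c,st);y=np.where(k.any(1))[0]
    for r in y[::5]: xs=np.where(k[r])[0];print(r,xs.min(),xs.max(),end='; ')
for yy in(228,230,232):print(yy,[pr((536.4,yy+d,z)) for d,z in((0,164),(0,155),(-11,145),(11,45))])
E
```

```text
clock: 14.58
eef_pos: [534.6, 228.8, 182.0]
tool_rot: [-3.135, 0.005, 1.569]
force: [-1.1, -0.6, -1.0]
width: 85.5
gripper_force: 0.0
clock: 14.75
eef_pos: [537.3, 232.1, 187.1]
tool_rot: [3.14, -0.001, 1.569]
force: [-0.7, 0.2, 0.2]
width: 85.4
gripper_force: 0.0
[537.29938818 232.13916521 187.06875758]
[282.02957835 226.68407804] [ 267  192   31   68 1589]
192 279 284; 197 273 291; 202 271 292; 207 271 292; 212 272 293; 217 271 293; 222 270 294; 227 270 295; 232 269 295; 237 268 296; 242 268 297; 247 268 297; 252 269 295; 257 274 290; 228 [array([280.7, 263.5]), array([280.7, 256.9]), array([280.8, 265.6]), array([281. , 196.2])]
230 [array([280.7, 260.4]), array([280.7, 253.9]), array([280.8, 262.9]), array([281. , 194.1])]
232 [array([280.7, 257.3]), array([280.7, 250.9]), array([280.8, 260.1]), array([281. , 192.1])]
```

```bash
python3 -m handwheel '[[[0,0,0],[0,0,0.018],0],[[0,0,0],[0,0,0.018],0],[[0,0,0],[0,0,0.018],0],[[0,0,0],[0,0,0.018],0],[[0,0,0],[0,0,0.012],0]]'
python3 -m handwheel '[[[0,0,0],[0,0,0],0],[[0,0,0],[0,0,0],0],[[0,0,0],[0,0,0],0.2],[[0,0,0],[0,0,0],0.4],[[0,0,0],[0,0,0],0.55]]'
python3 -m handwheel '[[[0,0,0],[0,0,0],0.65],[[0,0,0],[0,0,0],0.7],[[0,0,0],[0,0,0],0.8],[[0,0,0],[0,0,0],1],[[0,0,0],[0,0,0],1]]'
python3 -m handwheel '[[[0,0,0],[0,0,0],1],[[0,0,0],[0,0,0],1]]'
```

```text
clock: 15.22
eef_pos: [537.0, 232.1, 101.9]
tool_rot: [3.14, -0.0, 1.57]
force: [-0.2, 0.1, -0.8]
width: 85.1
gripper_force: 0.0
clock: 15.63
eef_pos: [537.1, 232.6, 103.0]
tool_rot: [3.14, -0.001, 1.57]
force: [-0.4, -0.3, -0.3]
width: 51.4
gripper_force: 0.0
clock: 16.05
eef_pos: [536.9, 232.4, 102.4]
tool_rot: [3.141, -0.0, 1.57]
force: [0.3, -1.0, 4.5]
width: 20.4
gripper_force: 58.5
clock: 16.22
eef_pos: [536.8, 232.4, 102.3]
tool_rot: [3.141, -0.0, 1.57]
force: [0.2, -0.0, 5.5]
width: 20.6
gripper_force: 58.6
```

```bash
python3 -m handwheel '[[[0,0,0],[0,0,-0.006],1],[[0,0,0],[0,0,-0.01],1],[[0,0,0],[0,0,-0.01],1],[[0,0,0],[0,0,-0.015],1],[[0,0,0],[0,0,-0.02],1]]'
python3 -m handwheel '[[[0,0,0],[0,0,-0.03],1],[[0,0,0],[0,0,-0.03],1],[[0,0,0],[0,0,-0.03],1],[[0,0,0],[0,0,-0.03],1],[[0,0,0],[0,0,-0.015],1]]'
python3 -m handwheel '[[[0,0,0],[-0.01,0,0],1],[[0,0,0],[-0.02,0,0],1],[[0,0,0],[-0.03,0,0],1],[[0,0,0],[-0.035,0.009,0],1],[[0,0,0],[-0.035,0.009,0],1]]'
python3 -m handwheel '[[[0,0,0],[-0.035,0.009,0],1],[[0,0,0],[-0.035,0.009,0],1],[[0,0,0],[-0.035,0.009,0],1],[[0,0,0],[-0.035,0,0],1],[[0,0,0],[-0.035,0,0],1]]' >/dev/null
python3 -m handwheel '[[[0,0,0],[-0.035,0,0],1],[[0,0,0],[-0.035,0,0],1],[[0,0,0],[-0.035,0,0],1],[[0,0,0],[-0.035,0,0],1],[[0,0,0],[-0.035,0,0],1]]'
python3 -m handwheel '[[[0,0,0],[-0.02,0,0],1],[[0,0,0],[-0.01,0,0],1],[[0,0,0],[0,0,0],1],[[0,0,0],[0,0,0],1],[[0,0,0],[0,0,0],1]]'
```

```text
clock: 16.63
eef_pos: [535.4, 231.8, 163.2]
tool_rot: [-3.139, 0.001, 1.571]
force: [0.1, 0.5, 0.2]
width: 20.4
gripper_force: 58.7
clock: 17.05
eef_pos: [536.9, 233.6, 302.6]
tool_rot: [3.137, -0.003, 1.571]
force: [0.5, 0.4, -1.0]
width: 20.5
gripper_force: 58.7
clock: 17.47
eef_pos: [553.2, 100.6, 297.5]
tool_rot: [-3.14, 0.001, 1.573]
force: [0.3, 0.3, -0.2]
width: 20.5
gripper_force: 58.7
clock: 18.3
eef_pos: [579.6, -250.0, 297.2]
tool_rot: [-3.139, -0.0, 1.57]
force: [0.9, -0.4, -0.4]
width: 20.4
gripper_force: 58.7
clock: 18.72
eef_pos: [581.4, -274.9, 298.0]
tool_rot: [-3.141, -0.002, 1.574]
force: [-0.2, 0.4, -0.5]
width: 20.6
gripper_force: 58.7
```

```bash
python3 -m handwheel '[[[0,0,0],[-0.011,0,0],1],[[0,0,0],[-0.01,0,0.01],1],[[0,0,0],[0,0,0.02],1],[[0,0,0],[0,0,0.02],1],[[0,0,0],[0,0,0.02],1]]'
python3 -m handwheel '[[[0,0,0],[0,0,0],1],[[0,0,0],[0,0,0],1],[[0,0,0],[0,0,0],1]]'
python3 - <<'E'
from h import *
T=T_tool();print(T[:3,3],T[:3,2])
for n,win in(('scene',(120,40,260,200)),('top',(380,120,520,240)),('wrist',(220,100,350,420))):
    im=shot(n,'f_%s.png'%n);P=im['pixels'];h=cv2.cvtColor(P,cv2.COLOR_RGB2HSV)
    m=cv2.inRange(h,(0,140,40),(6,255,255))|cv2.inRange(h,(172,140,40),(180,255,255))
    x0,y0,x1,y1=win;k=np.zeros_like(m);k[y0:y1,x0:x1]=m[y0:y1,x0:x1]
    for c,st,b in blobs(k,30):
        print(n,c.round(1),st)
        for r in np.where(b.any(1))[0][::3]: xs=np.where(b[r])[0];print(r,xs.min(),xs.max(),end='; ')
        print()
E
```

```text
clock: 19.13
eef_pos: [580.9, -299.7, 226.4]
tool_rot: [-3.141, 0.001, 1.57]
force: [0.4, 0.1, -0.4]
width: 20.6
gripper_force: 58.7
clock: 19.38
eef_pos: [581.9, -299.0, 228.7]
tool_rot: [3.14, 0.0, 1.57]
force: [-0.1, -0.1, -0.4]
width: 20.6
gripper_force: 58.7
[ 581.88378132 -298.97238973  228.69243051] [ 1.29674336e-03 -3.61549607e-04 -9.99999094e-01]
scene [158.7  95.8] [148  67  22  57 475]
67 148 152; 70 148 155; 73 149 156; 76 149 157; 79 151 158; 82 152 159; 85 153 159; 88 154 161; 91 155 161; 94 155 162; 97 155 163; 100 156 164; 103 157 165; 106 157 166; 109 158 166; 112 159 167; 115 160 168; 118 161 169; 121 162 169; 
top [443.9 162.9] [430 151  30  24 248]
151 456 458; 154 451 459; 157 447 456; 160 442 454; 163 437 448; 166 433 444; 169 430 444; 172 431 440; 
wrist [282.  292.5] [ 253  211   59  150 5928]
211 278 285; 214 273 292; 217 273 292; 220 272 293; 223 271 295; 226 270 295; 229 269 296; 232 269 296; 235 269 296; 238 268 297; 241 268 297; 244 267 297; 247 267 297; 250 266 298; 253 266 298; 256 266 299; 259 265 299; 262 265 300; 265 261 301; 268 261 303; 271 261 303; 274 261 303; 277 261 303; 280 261 304; 283 260 304; 286 260 305; 289 259 305; 292 259 305; 295 258 306; 298 258 306; 301 258 306; 304 257 307; 307 257 307; 310 257 308; 313 256 308; 316 256 308; 319 255 308; 322 254 309; 325 254 310; 328 253 310; 331 253 311; 334 254 310; 337 255 309; 340 256 307; 343 259 304; 346 261 302; 349 263 300; 352 266 298; 355 270 295; 358 273 292;
```

Run:
```python
from h import *
T=T_tool();w=shot('wrist');t=T[:3,3];fz=t[2]-87.3
print('tool',t,'foot far edge->centre',plane(w,282,210.5,fz,T)-[0,11,0])
a=shot('scene');b=shot('top')
def proj(im,p):
    c=np.linalg.inv(im['pose'])@[*p,1];return np.array((im['cx']-im['fx']*c[0]/c[2],im['cy']+im['fy']*c[1]/c[2]))
for n,im,win in(('s',a,(120,40,260,200)),('t',b,(380,120,520,240))):
    P=im['pixels'];h=cv2.cvtColor(P,cv2.COLOR_RGB2HSV)
    m=cv2.inRange(h,(0,140,40),(6,255,255))|cv2.inRange(h,(172,140,40),(180,255,255))
    x0,y0,x1,y1=win;k=np.zeros_like(m);k[y0:y1,x0:x1]=m[y0:y1,x0:x1]
    ys,xs=np.where(k>0)
    # per hypothesis foot position: project axis + extreme along axis
    for y in(-294,-297,-300):
      f=proj(im,(582,y,fz));u=proj(im,(582,y,fz+60));e=proj(im,(582,y,fz-0))
      d=(u-f)/np.linalg.norm(u-f);q=np.c_[xs,ys]-f
      print(n,y,f.round(1),'along min',(q@d).min().round(1),'perp range',(q@[-d[1],d[0]]).min().round(1),(q@[-d[1],d[0]]).max().round(1),'px/mm x',(proj(im,(583,y,fz))-f)@[-d[1],d[0]])
    print('cup proj',proj(im,(582,-296.4,105)))
P=a['pixels'];
for r in(132,135,138,141,144):print(r,[(i,*map(int,P[r,i])) for i in range(160,186)])
```

```text
tool [ 582.03356767 -298.90515037  229.3359512 ] foot far edge->centre [ 582.05981473 -300.90938222  142.0359512 ]
s -294 [166.3 121.7] along min -0.5 perp range -4.9 4.5 px/mm x -0.44082403108577467
s -297 [165.7 120.9] along min -1.4 perp range -4.5 4.8 px/mm x -0.44031014131847834
s -300 [165.2 120.1] along min -2.3 perp range -4.2 5.2 px/mm x -0.4397962310121278
cup proj [169.37358903 132.87642808]
t -294 [431.6 170.1] along min -1.5 perp range -4.0 6.2 px/mm x -0.41136710507033536
t -297 [433.1 170.1] along min -2.7 perp range -4.8 5.5 px/mm x -0.41237635466223865
t -300 [434.5 170.1] along min -4.0 perp range -5.6 4.7 px/mm x -0.4133637884552562
cup proj [427.12844804 173.43337034]
132 [(160, 198, 130, 90), (161, 196, 129, 90), (162, 195, 129, 89), (163, 174, 121, 90), (164, 117, 88, 73), (165, 75, 61, 55), (166, 73, 58, 53), (167, 73, 59, 53), (168, 74, 59, 52), (169, 74, 59, 53), (170, 73, 58, 51), (171, 74, 60, 53), (172, 73, 59, 52), (173, 73, 57, 50), (174, 75, 60, 54), (175, 97, 72, 59), (176, 175, 128, 84), (177, 193, 135, 89), (178, 187, 126, 86), (179, 182, 121, 83), (
[... 1531 characters left out ...]
, 57, 50), (178, 79, 65, 59), (179, 89, 73, 62), (180, 128, 97, 64), (181, 146, 109, 68), (182, 147, 109, 67), (183, 139, 103, 65), (184, 139, 99, 65), (185, 174, 115, 78)]
144 [(160, 186, 129, 85), (161, 219, 168, 101), (162, 229, 184, 108), (163, 229, 184, 109), (164, 217, 167, 99), (165, 159, 123, 80), (166, 101, 83, 70), (167, 81, 66, 61), (168, 75, 59, 53), (169, 74, 58, 51), (170, 74, 58, 51), (171, 75, 58, 52), (172, 74, 59, 52), (173, 75, 58, 51), (174, 75, 59, 52), (175, 74, 58, 51), (176, 82, 64, 53), (177, 103, 79, 58), (178, 127, 96, 64), (179, 143, 107, 67), (180, 148, 110, 68), (181, 145, 108, 67), (182, 132, 98, 62), (183, 118, 87, 57), (184, 143, 97, 66), (185, 180, 119, 82)]
```

```bash
python3 -m handwheel '[[[0,0,0],[0.0035,0,0],1],[[0,0,0],[0,0,0.006],1],[[0,0,0],[0,0,0.008],1],[[0,0,0],[0,0,0.006],1],[[0,0,0],[0,0,0],1]]'
python3 -m handwheel '[[[0,0,0],[0,0,0],1],[[0,0,0],[0,0,0],1]]'
cat > m.py <<'E'
from h import *
T=T_tool();w=shot('wrist');t=T[:3,3];fz=t[2]-87.3;print('tool',t,'foot',fz)
K=np.linalg.inv(w['T_tool_cam'])
def pr(p):
    c=K@np.linalg.inv(T)@[*p,1];return np.round((w['cx']-w['fx']*c[0]/c[2],w['cy']+w['fy']*c[1]/c[2]),1)
P=w['pixels'];print('wrist col 281-284',[(r,*map(int,P[r,281:285].mean(0))) for r in range(180,236)])
for r in(205,210,215):print('row',r,[(c,*map(int,P[r,c,[0,2]])) for c in range(254,312,1)])
print('pred candle far edge at tool-2:',pr((t[0],t[1]-2+11,fz)),'rim far, y=-296.4',pr((582,-296.4+14.5,105)),'rim inner',pr((582,-296.4+12,105)))
s=shot('scene')['pixels']
print('scene');
for r in range(118,138,2):print(r,[(c,*map(int,s[r,c,[0,1]])) for c in range(158,182)])
E
python3 m.py
```

```text
clock: 20.1
eef_pos: [579.9, -295.2, 205.7]
tool_rot: [-3.138, -0.001, 1.57]
force: [-0.8, -0.1, 0.5]
width: 20.6
gripper_force: 58.7
clock: 20.27
eef_pos: [581.3, -295.3, 207.8]
tool_rot: [-3.142, -0.0, 1.57]
force: [0.9, 0.7, -0.5]
width: 20.6
gripper_force: 58.7
tool [ 581.27052879 -295.2811555   207.77459412] foot 120.47459412196692
wrist col 281-284 [(180, 182, 124, 37), (181, 177, 121, 38), (182, 174, 117, 36), (183, 171, 116, 36), (184, 169, 114, 37), (185, 165, 112, 37), (186, 153, 104, 36), (187, 124, 87, 43), (188, 87, 68, 51), (189, 64, 57, 54), (190, 57, 54, 53), (191, 56, 54, 52), (192, 53, 51, 51), (193, 48, 46, 45), (194, 45, 41, 42), (195, 40, 37, 37), (196, 38, 35, 37), (197, 40, 38, 39), (198, 39, 36, 37), (199, 39, 37, 38), (200, 40, 39, 39), (201, 39, 38, 39), (202, 44, 42, 42), (203, 51, 50, 49), (204, 56, 54, 54), (205, 60, 57, 56), (206, 61, 57, 56), (207, 61, 57, 56), (208, 66, 61, 59), (209, 78, 65, 63), (210, 96, 59, 57), (211, 109, 39, 35), (212, 115, 18, 16), (213, 117, 8, 4), (214, 119, 10, 9), (215, 119, 11, 5), (216, 118, 9, 5), (217, 117, 6, 3), (218, 
[... 6435 characters left out ...]
, 197, 129), (163, 157, 114), (164, 99, 82), (165, 75, 61), (166, 74, 60), (167, 73, 59), (168, 73, 58), (169, 74, 59), (170, 74, 59), (171, 73, 58), (172, 73, 59), (173, 75, 61), (174, 77, 62), (175, 75, 60), (176, 176, 146), (177, 224, 191), (178, 230, 199), (179, 227, 191), (180, 215, 168), (181, 190, 135)]
136 [(158, 186, 123), (159, 184, 122), (160, 187, 124), (161, 193, 128), (162, 203, 140), (163, 195, 150), (164, 137, 113), (165, 86, 75), (166, 80, 67), (167, 75, 61), (168, 75, 60), (169, 76, 61), (170, 75, 61), (171, 75, 61), (172, 77, 62), (173, 75, 61), (174, 73, 58), (175, 73, 57), (176, 94, 76), (177, 144, 115), (178, 156, 120), (179, 194, 157), (180, 187, 147), (181, 168, 125)]
```

Run:
```python
from h import *
T=T_tool();w=shot('wrist');K=np.linalg.inv(w['T_tool_cam'])
def pr(p):
    c=K@np.linalg.inv(T)@[*p,1];return round(w['cy']+w['fy']*c[1]/c[2],1)
for y in(-296,-297,-298,-299):print(y,'rim',pr((582,y+14.5,105)),'wallbase',pr((582,y+14.5,70)),'footfar',pr((582,y+45,4)),'shadowfoot')
P=w['pixels'];print([(r,*map(int,P[r,281:285].mean(0))) for r in range(120,180,1)])
# post-release picture w6 : column profile through the cup
Q=cv2.imread('pics/w6.png')[:,:,::-1];print('w6',[(r,*map(int,Q[r,282:286].mean(0))) for r in range(145,236)])
T[:3,3]=[581.7,-292.88,235.94]
for y in(-296,-297,-298,-299):print(y,'near rim out/in',pr((582,y-14.5,105)),pr((582,y-12,105)),'far rim',pr((582,y+14.5,105)),'wallbase',pr((582,y+14.5,70)),'foot far',pr((582,y+45,4)),'footr12',pr((582,y+45,0)))
```

```text
-296 rim 199.4 wallbase 189.8 footfar 149.2 shadowfoot
-297 rim 200.6 wallbase 190.8 footfar 150.1 shadowfoot
-298 rim 201.7 wallbase 191.9 footfar 151.0 shadowfoot
-299 rim 202.9 wallbase 192.9 footfar 152.0 shadowfoot
[(120, 212, 119, 54), (121, 213, 120, 54), (122, 212, 119, 53), (123, 214, 120, 54), (124, 213, 121, 55), (125, 212, 119, 53), (126, 214, 121, 54), (127, 214, 121, 57), (128, 214, 121, 54), (129, 215, 122, 56), (130, 215, 121, 55), (131, 215, 121, 54), (132, 214, 120, 53), (133, 214, 120, 54), (134, 216, 122, 56), (135, 214, 120, 54), (136, 215, 122, 55), (137, 214, 120, 54), (138, 216, 122, 55), (139, 215, 121, 55), (140, 215, 121, 54), (141, 216, 122, 56), (142, 216, 122, 55), (143, 216, 122, 55), (144, 215, 121, 53), (145, 216, 122, 54), (146, 216, 122, 53), (147, 216, 122, 54), (148, 215, 122, 55), (149, 206, 117, 52), (150, 180, 102, 50), (151, 137, 85, 54), (152, 107, 84, 73), (153, 98, 88, 85), (154, 94, 89, 86), (155, 82, 77, 76), (156, 70, 66, 65), (157, 62, 58, 58), (158, 62, 59, 57), (159, 63, 60, 59), (160, 61, 59, 57), (161, 62, 60, 59), (162, 63, 60, 59)
[... 1807 characters left out ...]
, 33, 33), (220, 35, 33, 34), (221, 37, 35, 35), (222, 42, 40, 39), (223, 64, 60, 58), (224, 99, 89, 78), (225, 148, 123, 87), (226, 200, 155, 78), (227, 222, 159, 64), (228, 218, 140, 55), (229, 207, 120, 51), (230, 205, 115, 51), (231, 205, 115, 52), (232, 205, 115, 52), (233, 205, 115, 52), (234, 205, 115, 51), (235, 206, 116, 52)]
-296 near rim out/in 224.4 221.9 far rim 194.2 wallbase 186.0 foot far 149.0 footr12 148.6
-297 near rim out/in 225.4 222.9 far rim 195.3 wallbase 186.9 foot far 149.8 footr12 149.5
-298 near rim out/in 226.4 223.9 far rim 196.3 wallbase 187.9 foot far 150.7 footr12 150.3
-299 near rim out/in 227.4 224.9 far rim 197.4 wallbase 188.9 foot far 151.5 footr12 151.2
```

```bash
python3 -m handwheel '[[[0,0,0],[-0.0008,0.0005,0.002],1],[[0,0,0],[0,0,0.002],1],[[0,0,0],[0,0,0.002],1],[[0,0,0],[0,0,0],1],[[0,0,0],[0,0,0],1]]'
python3 -m handwheel '[[[0,0,0],[0,0,0],1],[[0,0,0],[0,0,0],1],[[0,0,0],[0,0,0],1],[[0,0,0],[0,0,0],1],[[0,0,0],[0,0,0],1]]'
python3 - <<'E'
from h import *
T=T_tool();w=shot('wrist');print(T[:3,3])
P=w['pixels'];print([(r,*map(int,P[r,281:285].mean(0)[:2])) for r in range(184,220)])
for r in(208,218):print('row',r,[(c,int(P[r,c,0]),int(P[r,c,2])) for c in list(range(262,278))+list(range(288,306))])
K=np.linalg.inv(w['T_tool_cam'])
def pr(p):
    c=K@np.linalg.inv(T)@[*p,1];return round(w['cy']+w['fy']*c[1]/c[2],1)
fz=T[2,3]-87.3
for y in(-297,-298,-299):print(y,'rim',pr((582,y+14.5,105)),'candle',pr((582,y+11,fz)))
s=shot('scene')['pixels']
for r in range(120,136,2):print(r,[(c,int(s[r,c,0]),int(s[r,c,1])) for c in list(range(160,168))+list(range(169,178))])
print(ctrl.read_state()['qd'].round(4))
E
```

```text
clock: 20.83
eef_pos: [581.5, -296.0, 201.6]
tool_rot: [-3.141, -0.0, 1.57]
force: [-0.8, 0.2, 0.0]
width: 20.8
gripper_force: 58.7
clock: 21.25
eef_pos: [581.7, -296.1, 201.9]
tool_rot: [3.142, 0.0, 1.57]
force: [0.3, -0.2, -0.3]
width: 20.9
gripper_force: 58.7
[ 581.72059368 -296.06583365  201.94392561]
[(184, 170, 115), (185, 166, 112), (186, 158, 107), (187, 136, 94), (188, 102, 75), (189, 70, 58), (190, 59, 54), (191, 56, 53), (192, 55, 52), (193, 53, 50), (194, 45, 42), (195, 41, 38), (196, 39, 37), (197, 39, 37), (198, 38, 36), (199, 40, 39), (200, 40, 37), (201, 41, 39), (202, 40, 38), (203, 46, 44), (204, 53, 50), (205, 56, 52), (206, 54, 51), (207, 55, 51), (208, 57, 52), (209, 66, 50), (210, 85, 42), (211, 104, 26), (212, 115, 16), (213, 117, 10), (214, 118, 10), (215, 118, 9), (216, 118, 8), (217, 118, 7), (218, 118, 9), (219, 118, 8)]
row 208 [(262, 138, 39), (263, 99, 46), (264, 74, 57), (265, 70, 64), (266, 67, 63), (267, 57, 54), (268, 47, 44), (269, 43, 38), (270, 41, 36), (271, 51, 48), (272, 53, 50), (273, 57, 54), (274, 61, 56), (275, 59, 54), (276, 57, 54), (277,
[... 2518 characters left out ...]
2, 106, 52), (173, 90, 57), (174, 103, 78), (175, 155, 105), (176, 179, 118), (177, 182, 120)]
132 [(160, 200, 131), (161, 197, 129), (162, 196, 129), (163, 174, 121), (164, 119, 88), (165, 91, 58), (166, 99, 54), (167, 104, 54), (169, 104, 54), (170, 103, 54), (171, 90, 55), (172, 77, 58), (173, 73, 58), (174, 76, 62), (175, 97, 73), (176, 176, 129), (177, 194, 136)]
134 [(160, 193, 127), (161, 198, 129), (162, 197, 129), (163, 156, 113), (164, 99, 82), (165, 74, 60), (166, 73, 58), (167, 73, 59), (169, 73, 58), (170, 73, 58), (171, 74, 59), (172, 73, 58), (173, 75, 60), (174, 77, 63), (175, 75, 59), (176, 175, 146), (177, 224, 191)]
[-0.0001 -0.0016 -0.0008  0.0003 -0.0005 -0.0012 -0.0005]
```

The candle is centred to within about half a millimetre of the cup axis, its foot is about 1 cm above the rim, and the arm is still. Handing in.

```bash
python3 -c "
from cell import ctrl
print(ctrl.finish_job())"
```

```text
the job is handed in; nothing more can be done
None
```

I handed the job in at about 21 s: the brass drip ring lies flat on the candlestick's shoulder and is released, and the red candle is held still and upright about 1 cm above the cup, centred to within about 0.5 mm by my camera measurements; no bumps showed in the force readings, though I did not photograph the other objects again at the end.

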